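Fold the bifold screen away from the microscope stage

ROBOT

A 6-joint arm with a two-finger parallel gripper is mounted at the origin on the work surface. World frame = base frame: x ahead of the robot, y to its left, z up, the work surface at z = 0. Lengths are in mm, angles in rad, forces in N, time in s.
With the tool pointing down it reaches from about 275 to 1000 mm from the base axis. Payload 8.4 kg.
Tool frame: the origin (TCP) lies midway between the tips of the shut fingers; the grasp point (between the pads) lies 19 mm behind it; z points along the fingers, y is the line along which they close (so a half turn about z gives the same grasp; the last joint's range is limited). The gripper opens to 85 mm and grips with 20 to 120 N. Pads are 22 mm wide; open, the fingers measure 114 mm over their backs; the gripper's body (76 mm by 85 mm) begins 54 mm behind the grasp point. The pads swing forward as they close: fully open they stand 13 mm farther back than shut.
Start: joints at [-1.242, 0.353, 1.633, -0, 1.155, -0.002], TCP at [202.998, -591.117, 231.281] pointing down, gripper open.
Joint ranges: [-2.63, 2.63], [-0.92, 2.1], [0.06, 2.66], [-1.3, 4.44], [0, 2.69], [-3.02, 3.02]. Speed limits (rad/s): [2.22, 2.22, 2.79, 3.14, 3.14, 3.14].

INTERFACE

Orientations are given as [roll, pitch, yaw] about the fixed x, y, z axes, in that order (R = Rz(yaw) Ry(pitch) Rx(roll)).
In Python, from rig import r gives the robot as it stands.
- The arm moves only by the shell command python3 -m inch 'ROWS' [OPENING] [FORCE]. ROWS is JSON, a list that holds one entry, the list of rows, each a list of 6 numbers: the shift along the tool's x, y, z scaled (see below), then the turn, a rotation vector about the tool's x, y, z scaled (see below). In form: [[[tx, ty, tz, wx, wy, wz], ...]]. A call has 1 to 8 rows; each row is the pose to reach, as a shift and turn from the pose commanded when the call began, along the tool's axes at that moment, turning the shorter way round; what a row does not reach only later rows make up. The controller multiplies each number of a shift by 20 cm and each number of a turn by pi rad. A row lasts 1/12 s, in which the tool goes at most 41.7 mm and 7.16 degrees, less where a joint would pass 70% of its speed; a pose out of reach is approached as far as the arm can. A call with a number of a shift or a turn outside -1 to 1 is refused whole. A call with a gripper value outside its range is refused whole. OPENING is the gripper's target within -1 to 1 (fully open at 1, half-way at 0, shut at -1), set as the call begins (- or left out, the last holds). The fingers move at their own pace and stop on an object; FORCE is the grip in N (left out, the last holds). Time passes only in rows, so rows that repeat a pose let the fingers close. It gives the time, the measured TCP pose, the force, the opening and the grip force at its end, in the units of the state.
- r.sense(): the state, without advancing time (a new reading comes with each control period).
- r.grab_frame(name): name is "scene" or "top" or "wrist"; returns the picture (400x640x3 uint8, red, green, blue); there is no depth.
- r.camera_info(name): a dict with "K" (3x3 intrinsics, pixels), "rvec" (rotation vector, rad) and "tvec" (3), from world to camera coordinates, as OpenCV has them; the wrist camera has in their place "mount" (4x4, takes a point from camera to tool coordinates, whose origin is the TCP and whose axes are the flange's). Camera axes: x right, y down, z forward; pixel columns grow to the right and rows downward; lengths in mm; the calibration is good to about 2 mm. A picture is of the moment at which its call begins: read the wrist's pose just before it. camera_info takes no time and is no camera call.
- r.sign_off(): hands the job in; it is judged then, once.
The state is a dict: "clock": time; "qpos": joint angles; "qvel": joint speeds; "joint_efforts": joint torques, N m; "eef_pos": TCP position; "tcp_rot": TCP orientation; "contact_force": force on the tool from outside, world axes, zero at the start; "wrist_torque": the same for the moment, N m; "opening": opening from 0.0 (shut) to 1.0 (fully open); "grasp_force": force on a finger pad.
Only numpy, scipy, OpenCV 4.12 (cv2) and the standard library are available. Lean on these libraries where they do the work, as an engineer would, in place of code of your own. Each camera call takes 0.05 s, during which the arm holds its last target. There are 200 camera calls.

TASK

Open the two-panel folding screen in front of the microscope stage: push it in at its fold hinge, towards the stage, so that both panels collapse along the track, then press the folded panels on towards the post they hang from until the runner clicks past the sprung catch and the screen stays parked against its bumper. Do not ram or force the screen, leave the glassware and boxes where they stand, and let go at the end.

Things in the scene. Friction and masses are not known exactly. Their poses are not given: they have to be found in the camera images.
- screen: Fixed screen unit: aluminium base plate 340 x 340 mm (x -45 to 295 mm), 6 mm thick, track along y, two posts 170 mm high. Origin: on the bench in mid-doorway, on the track line. +x points through the doorway to the low black microscope stage (near edge x = 195, top z = 92 mm). Two grey panels, each 130 wide, 140 high, 10 mm thick, close it from y = -130 to 130 mm; no roof above them.
- pivot (a point): fixed vertical hinge of the first panel beside its post (24 mm square, centre 16 mm further to -y), at screen x = 0, y = -130 mm; this point is at panel-top height, 162 mm above the bench (panel undersides: 22 mm). All three hinge lines lie on the panel faces that look to screen -x when shut; the panels' 10 mm lie behind them.
- fold (a point): fold hinge axis (steel knuckles, 10 mm diameter) between the panels, at panel-top height, 162 mm. At panel angle q it is at screen x = 130 sin q, y = -130 + 130 cos q mm. It can only go to +x: the two robot-side faces then close on each other like a book and pinch what is left between them. Panels stay where they are left (about 0.16 N m of friction in all).
- edge (a point): runner axis at the free edge of the second panel, at panel-top height, 162 mm; its 12 mm pin runs in the track below, at screen x = 0, y = -130 + 260 cos q mm, towards the pivot as the screen folds. The free edge starts beside the second post (24 mm square, centre y = 149 mm).
- track_end (a point): point on the track line (screen x = 0, y = -86 mm, z = 16 mm). A dark stop is clamped up to 10 mm either side of here, its place not reported: feel for it. It has a sprung steel roller (catch) beside the track: the runner passes it with about 4 to 8 N, then rests 26 to 46 mm from the pivot against a rubber bumper, which bottoms hard some 7 mm further on.
- panel_a (a joint): angle q of the first panel about its fixed hinge in rad: 0 = screen shut and flat, 1.38 to 1.48 = parked (depends on where the stop is); grows as the fold moves to screen +x; the second panel always folds by twice q. Panels bear 45 N at most
- bumper (a joint): travel of the sprung rubber bumper on the stop in m: 0 = free, about 0.007 when the catch holds the runner against it (parked), 0.014 = bottomed. 0.2 N per mm; it returns to 0 unless the catch has been passed
- push_face (a point): middle of the free outer face of the second panel, at panel-top height, 162 mm: the face that looks to the stage when shut and away from the pivot post (to screen +y) when folded. Site x axis points out of this face, y along the panel from fold to runner; the face reaches 63 mm either way along y
- reagent: amber bottle, 60 mm diameter, 110 mm high, standing on the base plate behind the doorway near the +y post; origin at the centre of its foot
- jar: jar, 64 mm diameter, 85 mm high, beside the screen unit; origin at the centre of its foot
- beaker: white cup-shaped beaker, 72 mm diameter at the rim, 95 mm high, beside the screen unit; origin at the centre of its foot
- dish: shallow white dish, 90 mm diameter, 18 mm high, in front of the screen; origin at the centre of its foot
- tipbox: blue closed box 85 x 125 x 60 mm on the left of the bench; origin at the centre of its underside

How it is judged (in metres and radians):
On the way:
1. the screen is pushed in at its fold hinge: the gripper is at the fold, in contact with the screen, as the screen folds (value of joint panel_a above 0.5 rad and horizontal distance between the grasp point and fold below 0.07 m and contact force between the fingers and screen above 0.2 N).
At the end, for the whole second after the job is handed in: The screen is parked: the first panel is turned by more than 1.35 rad, the catch holds the runner so that the bumper stays pressed in by more than 4 mm with nothing touching the screen, and the panels are at rest (value of joint bumper above 0.004 m and value of joint panel_a above 1.35 rad and velocity of joint panel_a between -0.05 and 0.05 rad/s).
It fails at once if the screen is forced (more than 45 N from the robot on the screen) (contact force between any of the arm, the fingers and screen above 45 N).
It fails at once if a bottle, jar, beaker, dish or box is pushed more than 25 mm from its place or tipped over (distance of any of reagent, jar, beaker, dish, tipbox from where it was at the start of the episode above 0.025 m or angle between any of reagent, jar, beaker, dish, tipbox's own z axis and vertical above 0.4 rad).
It also fails if it takes over 64 s, if anything falls off the work surface, if the arm or the gripper's body presses on something with over 40 N, if the wrist force passes 120 N, or if a joint passes its speed limit or range.

## Working session

There is one attempt and no reset: what is moved stays moved. The work goes in short steps, Python scripts to look and compute and a shell command to move; the robot and the scene stay as the last step left them, time stands still between calls to the robot, and variables do not carry over. Pictures are saved under pics/ and viewed, at most 10 in all, crops included, and the job is handed in when it is done.

```bash
ls; mkdir -p pics; python3 - <<'E'
from rig import r
import cv2
for n in("scene","top"):
    cv2.imwrite(f"pics/{n}0.png",r.grab_frame(n)[:,:,::-1]); print(n,r.camera_info(n))
print(r.sense())
E
```

```text
pics
scene {'K': array([[454.56020598,   0.        , 321.54456029],
       [  0.        , 454.56020598, 199.58701579],
       [  0.        ,   0.        ,   1.        ]]), 'rvec': array([ 1.486212  ,  2.14576431, -0.80915946]), 'tvec': array([  66.95313825, -290.7771154 , 1439.64534652])}
top {'K': array([[506.42034383,   0.        , 314.53264784],
       [  0.        , 506.42034383, 199.81815006],
       [  0.        ,   0.        ,   1.        ]]), 'rvec': array([ 2.12832911, -2.08717489,  0.22204495]), 'tvec': array([  87.93410022,  490.28288359, 1340.92117938])}
{'clock': 0.1, 'qpos': array([-1.24239501e+00,  3.53612783e-01,  1.63403809e+00,  5.59242463e-06,
        1.15519804e+00, -2.40365897e-03]), 'qvel': array([ 1.38850568e-03, -1.85427891e-03, -2.10199086e-03, -7.25546666e-04,
       -1.10019490e-03, -4.29270442e-05]), 'joint_efforts': array([ 1.19751716e-03, -6.06354403e+01, -3.42821968e+01, -3.77555114e-05,
        3.85987558e-03, -2.61314477e-05]), 'eef_pos': array([ 202.86811534, -590.71965442,  230.62485774]), 'tcp_rot': array([-3.14033641e+00, -8.13312000e-06,  3.30802707e-01]), 'contact_force': array([ 0.41162682, -0.43392385,  0.1732168 ]), 'wrist_torque': array([0.06008866, 0.04424457, 0.02961018]), 'grasp_force': 0.0, 'opening': 0.9954729119776683}
```

View pics/scene0.png

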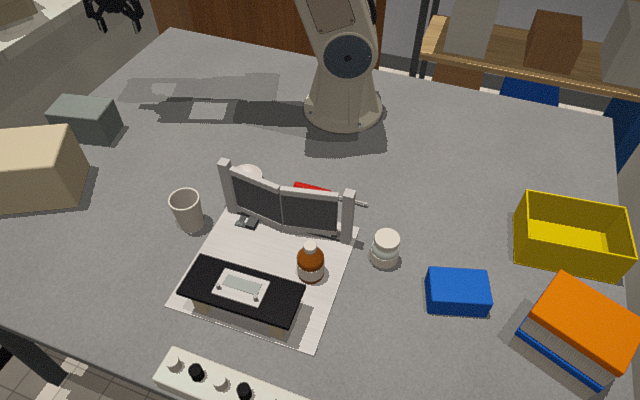

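View pics/top0.png

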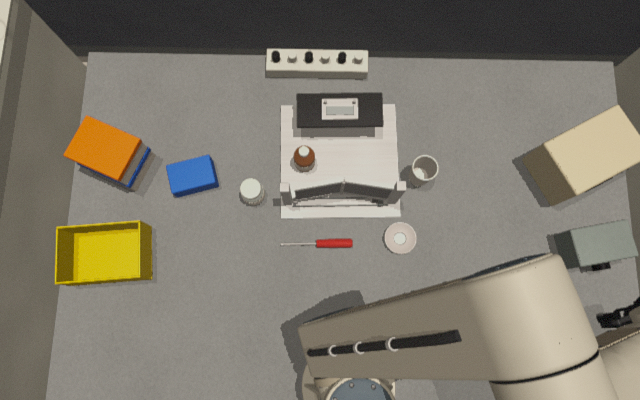

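The top view shows the plate at about (281-400, 105-217). The fold is near (344,183), already slightly inward, with post tops near (286,187) and (401,186). The dish is at (400,238), jar (252,191), beaker (425,171), bottle (304,158).

```bash
cat > h.py <<'E'
import numpy as np,cv2
from rig import r
def ray(n,uv,z):
    c=r.camera_info(n);R=cv2.Rodrigues(np.array(c["rvec"]))[0];t=np.array(c["tvec"])
    d=R.T@np.linalg.solve(c["K"],[uv[0],uv[1],1.]);o=-R.T@t
    return o+d*(z-o[2])/d[2]
def proj(n,P):
    c=r.camera_info(n);return cv2.projectPoints(np.array(P,float).reshape(-1,3),c["rvec"],c["tvec"],c["K"],None)[0].reshape(-1,2)
E
python3 - <<'E'
from h import *
im=cv2.imread("pics/top0.png")
m=cv2.inRange(im,(195,195,205),(255,255,255));m[:100]=0;m[230:]=0;m[:,:278]=0;m[:,404:]=0
p=np.argwhere(m)[:,::-1].astype(np.float32)
h=cv2.convexHull(p);box=cv2.boxPoints(cv2.minAreaRect(p));print(box)
for b in box: print(ray("top",b,6).round(1))
for nm,uv,z in(("dish",(400,238),18),("jar",(251,187),85),("beaker",(425,168),95),("bottle",(304,152),110),("postL",(286,187),170),("postR",(401,186),170),("fold",(344,183),162)): print(nm,ray("top",uv,z).round(1))
cv2.imwrite("pics/c1.png",cv2.resize(im[95:265,235:455],None,fx=3.5,fy=3.5,interpolation=cv2.INTER_CUBIC))
E
```

```text
[[278.9576  104.5249 ]
 [401.9637  103.02484]
 [403.3386  215.76419]
 [280.3325  217.26425]]
[785.5 208.9   6. ]
[ 797.3 -155.9    6. ]
[ 457.3 -154.     6. ]
[446.2 193.3   6. ]
dish [ 392.1 -141.6   18. ]
jar [513.5 269.6  85. ]
beaker [ 573.  -199.4   95. ]
bottle [607.  128.1 110. ]
postL [494.8 169.7 170. ]
postR [ 503.1 -121.   170. ]
fold [510.1  22.7 162. ]
```

View pics/c1.png

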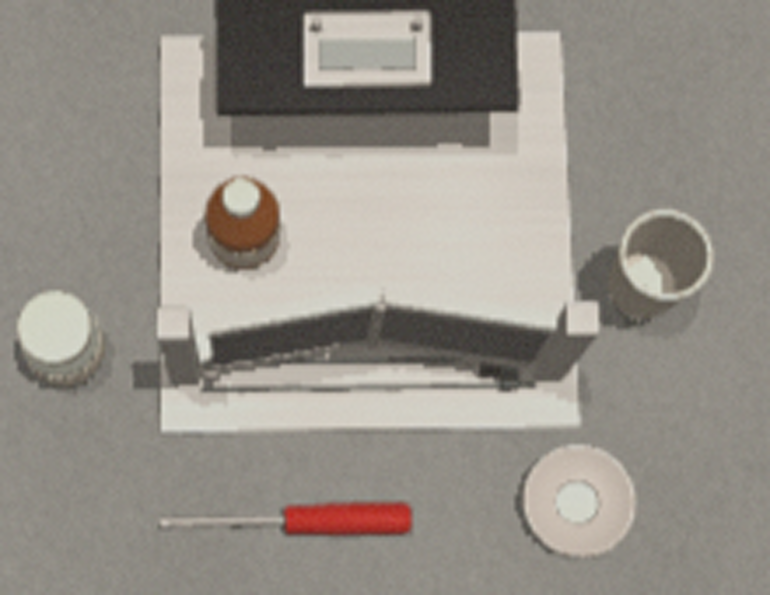

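The crop shows post tops at about (284.4,185.6) and (401.3,185.6) full-frame, fold knuckle (343.6,182), and dark stop at (377,201).

```bash
python3 - <<'E'
from h import *
f=lambda u,v:(235+u/3.5,95+v/3.5)
A=lambda u,v,z:ray("top",f(u,v),z)[:2]
pts=[(A(162,431,6),(-45,170)),(A(580,425,6),(-45,-170)),(A(162,37,6),(295,170)),(A(560,32,6),(295,-170)),(A(173,317,170),(0,149)),(A(583,316,170),(0,-146))]
W=np.array([p[0] for p in pts]);S=np.array([p[1] for p in pts],float)
M,_=cv2.estimateAffinePartial2D(S,W,ransacReprojThreshold=50)
s=np.hypot(M[0,0],M[1,0]);th=np.arctan2(M[1,0],M[0,0]);print("scale",s,"th",th)
c,sn=np.cos(th),np.sin(th);R=np.array([[c,-sn],[sn,c]])
o=(W-S@R.T).mean(0);print("origin",o,"resid",(W-S@R.T-o).round(1).tolist())
print("fold in screen",R.T@(A(380,303,162)-o),"stop",R.T@(A(497,370,20)-o))
for n,p in dict(dish=A(578,500,18),jar=A(55,325,85),beaker=A(666,255,95),bottle=A(240,195,110)).items(): print(n,p.round(),(R.T@(p-o)).round())
E
```

```text
scale 0.9913314961047278 th 0.03147223708713936
origin [496.41008319  23.86171032] resid [[-2.3, -1.8], [-1.5, 0.9], [-3.6, -1.2], [-3.2, 1.6], [6.7, 1.0], [3.9, -0.4]]
fold in screen [17.40362791 -0.56573969] stop [  -3.31310028 -102.04363229]
dish [ 393. -142.] [-109. -163.]
jar [511. 270.] [ 22. 246.]
beaker [ 573. -200.] [  70. -226.]
bottle [611. 129.] [117. 102.]
```

```bash
cat >> h.py <<'E'
from scipy.spatial.transform import Rotation as Rt
O=np.array([494.,24.]);TH=.0315
def go(x,y,z):
    s=r.sense();c,sn=np.cos(TH),np.sin(TH)
    g=np.append(O+[c*x-sn*y,sn*x+c*y],z);d=g-s["eef_pos"]
    print("world goal",g.round(),"shift units",(Rt.from_euler("xyz",s["tcp_rot"]).inv().apply(d)/200).round(3))
def where():
    s=r.sense();c,sn=np.cos(TH),np.sin(TH);d=s["eef_pos"][:2]-O
    print("t",round(s["clock"],1),"screen",[round(c*d[0]+sn*d[1],1),round(-sn*d[0]+c*d[1],1)],round(s["eef_pos"][2],1),"F",s["contact_force"].round(1),"rot",s["tcp_rot"].round(3))
E
A='[0.72,-0.83,0,0,0,0]'
python3 -m inch '[[[0.72,-0.83,0,0,0,0],[0.72,-0.83,0,0,0,0],[0.72,-0.83,0,0,0,0],[0.72,-0.83,0,0,0,0],[0.72,-0.83,0,0,0,0],[0.72,-0.83,0,0,0,0],[0.72,-0.83,0,0,0,0]]]' -1 20
python3 -m inch '[[[0.72,-0.83,0,0,0,0],[0.72,-0.83,0,0,0,0],[0.72,-0.83,0,0,0,0],[0.72,-0.83,0,0,0,0],[0.72,-0.83,0,0,0,0],[0.72,-0.83,0,0,0,0],[0.72,-0.83,0,0,0,0]]]'
python3 -c "
from h import *
where();go(-45,-2,231)"
```

```text
clock: 0.68
eef_pos: [285.9, -384.6, 231.2]
tcp_rot: [-3.14, -0.0, 0.334]
contact_force: [-0.9, 0.1, -0.7]
opening: 0.005
grasp_force: 0.0
clock: 1.27
eef_pos: [368.7, -182.2, 231.4]
tcp_rot: [3.141, -0.0, 0.334]
contact_force: [0.1, -1.4, 0.2]
opening: -0.0
grasp_force: 0.0
t 1.3 screen [np.float64(-131.7), np.float64(-202.1)] 231.4 F [ 0.1 -1.4  0.2] rot [ 3.141 -0.     0.334]
world goal [449.  21. 231.] shift units [ 0.712 -0.826  0.002]
```

```bash

python3 -m inch '[[[0.71,-0.83,0,0,0,0.095],[0.71,-0.83,0,0,0,0.095],[0.71,-0.83,0,0,0,0.095],[0.71,-0.83,0,0,0,0.095],[0.71,-0.83,0,0,0,0.095],[0.71,-0.83,0,0,0,0.095],[0.71,-0.83,0,0,0,0.095],[0.71,-0.83,0,0,0,0.095]]]'
python3 -c "
from h import *
where();go(-35,-2,135)
c=r.camera_info('wrist');print(c['mount'])
cv2.imwrite('pics/w1.png',r.grab_frame('wrist')[:,:,::-1])
cv2.imwrite('pics/s1.png',r.grab_frame('scene')[120:360,150:420,::-1].repeat(2,0).repeat(2,1))"
```

```text
clock: 1.93
eef_pos: [449.0, 19.3, 231.1]
tcp_rot: [3.141, 0.0, 0.034]
contact_force: [-0.7, -0.6, -0.9]
opening: 0.002
grasp_force: 0.0
t 1.9 screen [np.float64(-45.2), np.float64(-3.3)] 231.1 F [-0.7 -0.6 -0.9] rot [3.141 0.    0.034]
world goal [459.  21. 135.] shift units [ 0.051 -0.007  0.48 ]
[[-9.63481024e-04 -9.50507406e-01 -3.10700408e-01  7.95889115e+01]
 [ 9.99999174e-01 -1.18011719e-03  5.09268390e-04  2.17290799e-01]
 [-8.50726267e-04 -3.10699660e-01  9.50507758e-01 -1.43464163e+02]
 [ 0.00000000e+00  0.00000000e+00  0.00000000e+00  1.00000000e+00]]
```

View pics/w1.png

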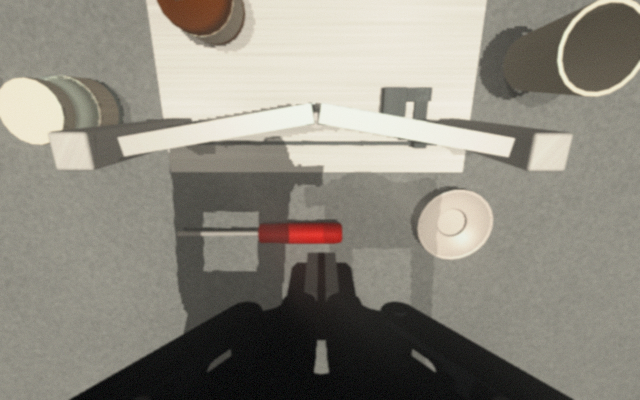

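The wrist view shows the fold's robot-side line at about (317,122), post tops at (73,151) and (550,151), panel ends at (120,155) and (513,158), and the stop at (407,103).

```bash
cat >> h.py <<'E'
def wray(uv,z,s):
    c=r.camera_info("wrist");M=np.array(c["mount"]);R=Rt.from_euler("xyz",s["tcp_rot"]).as_matrix()
    d=R@M[:3,:3]@np.linalg.solve(c["K"],[uv[0],uv[1],1.]);o=s["eef_pos"]+R@M[:3,3]
    p=(o+d*(z-o[2])/d[2])[:2];c,sn=np.cos(TH),np.sin(TH)
    return p,np.array([[c,sn],[-sn,c]])@(p-O)
E
python3 -c "
from h import *
s=r.sense()
for n,u,z in (('fold',(317,124),162),('postL',(73,151),170),('postR',(550,151),170),('pivot',(513,158),162),('edge',(121,156),162)): print(n,*[a.round(1) for a in wray(u,z,s)])"
```

```text
fold [513.2  22.3] [19.1 -2.3]
postL [492.4 176.2] [  3.1 152.2]
postR [ 501.6 -126. ] [   2.9 -150.2]
pivot [ 495.2 -108.3] [  -2.9 -132.3]
edge [488.6 151.3] [ -1.4 127.4]
```

```bash

python3 -m inch '[[[0.05,0,0.15,0,0,0],[0.05,0,0.3,0,0,0],[0.05,0,0.48,0,0,0],[0.05,0,0.48,0,0,0]]]'
python3 -m inch '[[[0.05,0,0,0,0,0],[0.1,0,0,0,0,0],[0.14,0,0,0,0,0],[0.16,0,0,0,0,0],[0.18,0,0,0,0,0],[0.2,0,0,0,0,0],[0.22,0,0,0,0,0],[0.24,0,0,0,0,0]]]'
python3 -c "
from h import *
where()"
```

```text
clock: 2.37
eef_pos: [453.9, 17.9, 130.4]
tcp_rot: [3.141, 0.009, 0.03]
contact_force: [-1.8, -0.6, -0.7]
opening: 0.0
grasp_force: 0.0
clock: 3.03
eef_pos: [505.9, 21.4, 135.5]
tcp_rot: [3.141, 0.001, 0.033]
contact_force: [-1.3, -0.7, 1.4]
opening: -0.002
grasp_force: 0.8
t 3.0 screen [np.float64(11.8), np.float64(-3.0)] 135.5 F [-1.3 -0.7  1.4] rot [3.141e+00 1.000e-03 3.300e-02]
```

```bash

python3 -m inch '[[[0.015,0,0,0,0,0],[0.03,0.005,0,0,0,0],[0.045,0.008,0,0,0,0],[0.06,0.012,0,0,0,0],[0.075,0.018,0,0,0,0],[0.09,0.024,0,0,0,0],[0.105,0.03,0,0,0,0],[0.12,0.036,0,0,0,0]]]'
python3 -m inch '[[[0.012,0.008,0,0,0,0],[0.025,0.015,0,0,0,0],[0.036,0.022,0,0,0,0],[0.05,0.03,0,0,0,0],[0.06,0.038,0,0,0,0],[0.07,0.045,0,0,0,0],[0.08,0.052,0,0,0,0],[0.09,0.06,0,0,0,0]]]'
python3 -c "
from h import *
where()
cv2.imwrite('pics/w2.png',r.grab_frame('wrist')[:,:,::-1])"
```

```text
clock: 3.7
eef_pos: [530.4, 14.9, 135.2]
tcp_rot: [-3.141, 0.0, 0.032]
contact_force: [-0.8, 0.1, 0.9]
opening: 0.003
grasp_force: 0.6
clock: 4.37
eef_pos: [548.8, 3.5, 135.3]
tcp_rot: [-3.141, -0.0, 0.032]
contact_force: [-0.2, 1.5, 0.9]
opening: -0.001
grasp_force: 0.8
t 4.4 screen [np.float64(54.1), np.float64(-22.2)] 135.3 F [-0.2  1.5  0.9] rot [-3.141 -0.     0.032]
```

View pics/w2.png

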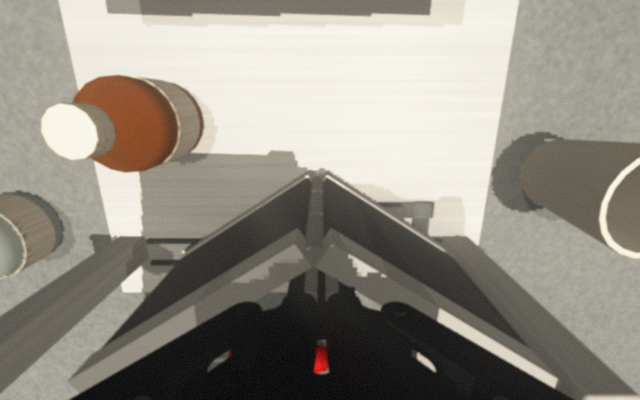

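The panel tops form a V with the fold at about (316,262), just ahead of the fingers; the bottle and beaker are well clear.

```bash
python3 -c "
from h import *
s=r.sense()
f=wray((316,266),162,s)[1]; print(f,'q',np.arcsin(f[0]/130),np.arccos((f[1]+130)/130),wray((108,385),162,s)[1])"
```

```text
[ 70.00035422 -20.68326022] q 0.5686135338166215 0.5718559451590377 [ 7.77557505 76.78368541]
```

```bash

python3 -m inch '[[[0.012,0.01,0,0,0,0],[0.025,0.022,0,0,0,0],[0.038,0.033,0,0,0,0],[0.05,0.045,0,0,0,0],[0.062,0.06,0,0,0,0],[0.075,0.075,0,0,0,0],[0.087,0.092,0,0,0,0],[0.1,0.11,0,0,0,0]]]'
python3 -m inch '[[[0.01,0.015,0,0,0,0],[0.015,0.03,0,0,0,0],[0.02,0.045,0,0,0,0],[0.025,0.06,0,0,0,0],[0.03,0.07,0,0,0,0]]]'
python3 -c "
from h import *
where()
cv2.imwrite('pics/w3.png',r.grab_frame('wrist')[:,:,::-1])"
```

```text
clock: 5.08
eef_pos: [569.5, -18.1, 135.3]
tcp_rot: [-3.142, -0.0, 0.032]
contact_force: [-0.8, 3.5, -0.5]
opening: 0.004
grasp_force: 0.9
clock: 5.5
eef_pos: [575.7, -31.9, 135.3]
tcp_rot: [3.142, -0.0, 0.032]
contact_force: [-0.4, 1.8, 0.0]
opening: 0.0
grasp_force: 0.8
t 5.5 screen [np.float64(79.9), np.float64(-58.5)] 135.3 F [-0.4  1.8  0. ] rot [ 3.142 -0.     0.032]
```

View pics/w3.png

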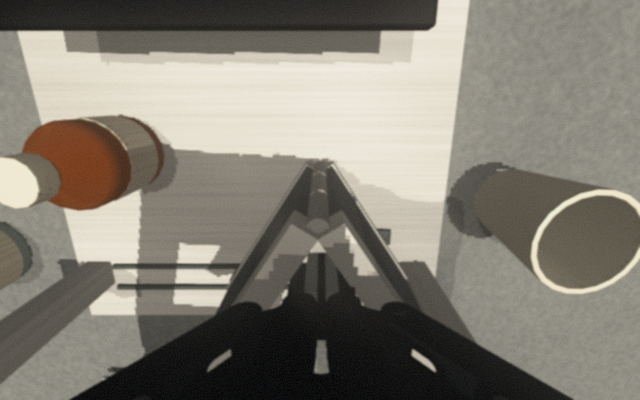

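The screen is folded to about q≈1.0, with the fold at about (318,230) and light contact. Now I lift out and go round to the outer face of the second panel.

```bash

python3 -m inch '[[[-0.01,0,-0.1,0,0,0],[-0.01,0,-0.3,0,0,0],[-0.01,0,-0.5,0,0,0],[-0.01,0,-0.5,0,0,0]]]'
python3 -m inch '[[[-0.17,-0.2,0,0,0,0],[-0.17,-0.4,0,0,0,0],[-0.17,-0.57,0,0,0,0],[-0.17,-0.57,0,0,0,0],[-0.17,-0.57,0,0,0,0]]]'
python3 -c "
from h import *
where();go(45,55,135)
cv2.imwrite('pics/w4.png',r.grab_frame('wrist')[:,:,::-1])"
```

```text
clock: 5.88
eef_pos: [577.6, -32.2, 243.0]
tcp_rot: [3.14, -0.011, 0.032]
contact_force: [1.2, -0.3, 0.1]
opening: 0.005
grasp_force: 0.0
clock: 6.3
eef_pos: [535.9, 82.8, 235.4]
tcp_rot: [3.141, -0.001, 0.036]
contact_force: [-1.6, -0.0, -0.8]
opening: -0.001
grasp_force: 0.0
t 6.3 screen [np.float64(43.7), np.float64(57.4)] 235.4 F [-1.6 -0.  -0.8] rot [ 3.141e+00 -1.000e-03  3.600e-02]
world goal [537.  80. 135.] shift units [0.006 0.012 0.502]
```

View pics/w4.png

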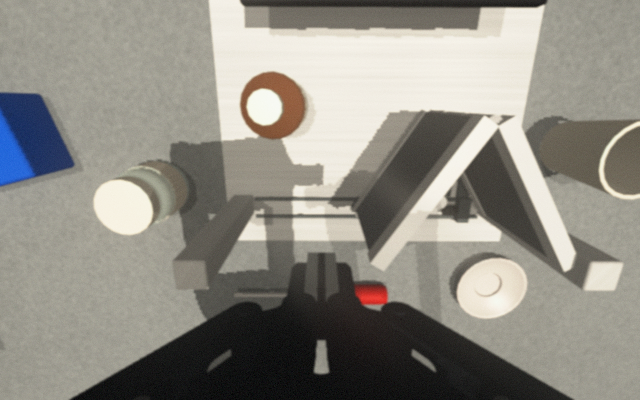

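The V is seen from above: fold at (497,125), free edge (382,268), pivot (568,270), stop at (462,205). The spot beneath the fingers is clear.

```bash
python3 -c "
from h import *
s=r.sense()
for n,u in (('fold',(497,127)),('edge',(384,270)),('edgeouter',(371,263)),('pivot',(566,271))): print(n,wray(u,162,s)[1].round(1))
print('stop',wray((462,205),20,s)[1].round(1))"
python3 -m inch '[[[0,0,0.15,0,0,0],[0,0,0.3,0,0,0],[0,0,0.5,0,0,0],[0,0,0.5,0,0,0],[0,0,0.5,0,0,0]]]'
```

```text
fold [107.1 -59.8]
edge [1.2 7.9]
edgeouter [ 7.1 18.1]
pivot [   0.5 -130.7]
stop [   7.2 -110.1]
clock: 6.77
eef_pos: [534.7, 79.7, 134.0]
tcp_rot: [3.141, 0.005, 0.031]
contact_force: [0.7, -0.8, 0.9]
opening: 0.0
grasp_force: 0.0
```

```bash

python3 -m inch '[[[0,0.04,0,0,0,0],[0,0.08,0,0,0,0],[0,0.12,0,0,0,0],[0,0.15,0,0,0,0],[0,0.18,0,0,0,0],[0,0.21,0,0,0,0],[0,0.24,0,0,0,0],[0,0.26,0,0,0,0]]]'
python3 -m inch '[[[0,0.015,0,0,0,0],[0,0.03,0,0,0,0],[0,0.045,0,0,0,0],[0,0.06,0,0,0,0],[0,0.075,0,0,0,0],[0,0.09,0,0,0,0],[0,0.105,0,0,0,0],[0,0.12,0,0,0,0]]]'
python3 -m inch '[[[0,0.01,0,0,0,0],[0,0.02,0,0,0,0],[0,0.03,0,0,0,0],[0,0.04,0,0,0,0],[0,0.05,0,0,0,0],[0,0.06,0,0,0,0],[0,0.07,0,0,0,0],[0,0.08,0,0,0,0]]]'
python3 -c "
from h import *
where()
cv2.imwrite('pics/w5.png',r.grab_frame('wrist')[:,:,::-1])"
```

```text
clock: 7.43
eef_pos: [538.2, 28.6, 135.7]
tcp_rot: [-3.142, -0.001, 0.032]
contact_force: [1.6, 0.5, 0.9]
opening: -0.004
grasp_force: 0.9
clock: 8.1
eef_pos: [538.4, 5.0, 135.2]
tcp_rot: [-3.142, 0.0, 0.032]
contact_force: [1.0, 0.5, -0.3]
opening: 0.002
grasp_force: 0.7
clock: 8.77
eef_pos: [538.9, -10.9, 135.3]
tcp_rot: [-3.142, 0.0, 0.032]
contact_force: [1.5, 1.5, -0.5]
opening: -0.001
grasp_force: 0.5
t 8.8 screen [np.float64(43.8), np.float64(-36.3)] 135.3 F [ 1.5  1.5 -0.5] rot [-3.142  0.     0.032]
```

View pics/w5.png

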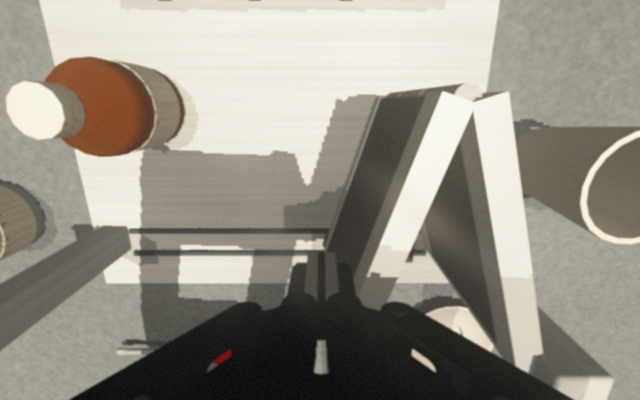

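The fingers bear on the outer face and the V is narrower, with the fold at (470,95). I'll keep pressing in small steps and watch the force.

```bash

python3 -m inch '[[[0,0.01,0,0,0,0],[0,0.02,0,0,0,0],[0,0.03,0,0,0,0],[0,0.04,0,0,0,0],[0,0.05,0,0,0,0],[0,0.06,0,0,0,0]]]'|grep -E 'eef|contact'
python3 -m inch '[[[0,0.005,0,0,0,0],[0,0.01,0,0,0,0],[0,0.015,0,0,0,0],[0,0.02,0,0,0,0]]]'|grep -E 'eef|contact'
python3 -m inch '[[[0,0.005,0,0,0,0],[0,0.01,0,0,0,0],[0,0.015,0,0,0,0],[0,0.02,0,0,0,0]]]'|grep -E 'eef|contact'
python3 -c "
from h import *
where()"
```

```text
eef_pos: [539.3, -22.9, 135.3]
contact_force: [-0.1, 0.5, 0.2]
eef_pos: [539.4, -26.8, 135.3]
contact_force: [-0.8, -0.3, -0.3]
eef_pos: [539.5, -30.8, 135.2]
contact_force: [-1.1, 1.6, 0.2]
t 10.0 screen [np.float64(43.8), np.float64(-56.2)] 135.2 F [-1.1  1.6  0.2] rot [-3.142  0.     0.032]
```

```bash

python3 -m inch '[[[0,0.005,0,0,0,0],[0,0.01,0,0,0,0]]]'|grep -E 'eef|contact'
python3 -m inch '[[[0,0.005,0,0,0,0],[0,0.01,0,0,0,0]]]'|grep -E 'eef|contact'
python3 -m inch '[[[0,0.005,0,0,0,0],[0,0.01,0,0,0,0]]]'|grep -E 'eef|contact'
```

```text
eef_pos: [539.5, -31.7, 135.3]
contact_force: [-0.6, 12.2, 1.3]
eef_pos: [539.4, -32.7, 135.3]
contact_force: [-1.6, 14.4, 2.0]
eef_pos: [539.5, -35.1, 135.3]
contact_force: [-0.7, 9.0, 1.6]
```

```bash

python3 -m inch '[[[0,0.005,0,0,0,0],[0,0.005,0,0,0,0]]]'|grep -E 'eef|contact'
python3 -m inch '[[[0,0.005,0,0,0,0],[0,0.005,0,0,0,0]]]'|grep -E 'eef|contact'
python3 -c "
from h import *
where()
cv2.imwrite('pics/w6.png',r.grab_frame('wrist')[:,:,::-1])"
```

```text
eef_pos: [539.5, -36.8, 135.3]
contact_force: [-1.0, 6.4, 0.7]
eef_pos: [539.6, -38.1, 135.2]
contact_force: [-1.6, 4.4, 0.8]
t 10.8 screen [np.float64(43.6), np.float64(-63.5)] 135.2 F [-1.6  4.4  0.8] rot [-3.14e+00  1.00e-03  3.20e-02]
```

View pics/w6.png

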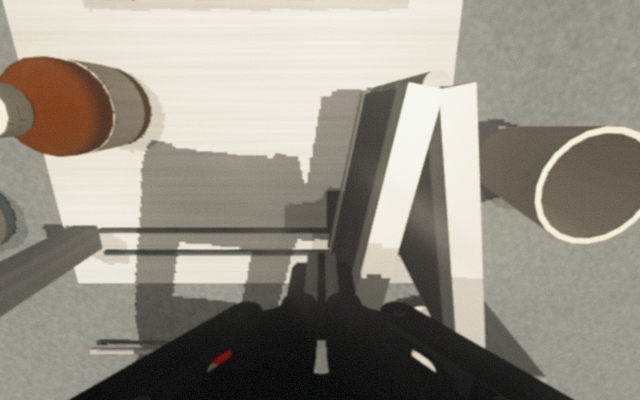

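The V is nearly closed, with the fold at (438,90); force peaked at 14 N and is falling. I'll continue in 1 mm steps.

```bash
python3 -c "
from h import *
s=r.sense();f=wray((440,90),162,s)[1];print(f,np.arccos((f[1]+130)/130))"
python3 -m inch '[[[0,0.005,0,0,0,0],[0,0.005,0,0,0,0]]]'|grep -E 'eef|contact'
python3 -m inch '[[[0,0.005,0,0,0,0],[0,0.005,0,0,0,0]]]'|grep -E 'eef|contact'
python3 -m inch '[[[0,0.005,0,0,0,0],[0,0.005,0,0,0,0]]]'|grep -E 'eef|contact'
```

```text
[ 126.61735715 -104.44556947] 1.372935299181239
eef_pos: [539.6, -39.3, 135.2]
contact_force: [-1.8, 4.8, 1.0]
eef_pos: [539.7, -40.7, 135.2]
contact_force: [-0.5, 3.5, 0.5]
eef_pos: [539.9, -41.9, 135.2]
contact_force: [-1.2, 1.0, 0.1]
```

```bash

python3 -m inch '[[[0,0.005,0,0,0,0],[0,0.005,0,0,0,0]]]'|grep -E 'eef|contact'
python3 -m inch '[[[0,0.005,0,0,0,0],[0,0.005,0,0,0,0]]]'|grep -E 'eef|contact'
python3 -m inch '[[[0,0.005,0,0,0,0],[0,0.005,0,0,0,0]]]'|grep -E 'eef|contact'
```

```text
eef_pos: [540.1, -43.1, 135.3]
contact_force: [-0.4, 0.7, 0.2]
eef_pos: [540.2, -44.0, 135.3]
contact_force: [-0.3, 1.1, -0.1]
eef_pos: [540.2, -44.8, 135.3]
contact_force: [0.3, 1.5, -0.4]
```

```bash

python3 -m inch '[[[0,0.005,0,0,0,0],[0,0.005,0,0,0,0]]]'|grep -E 'eef|contact|grasp'
python3 -m inch '[[[0,0.005,0,0,0,0],[0,0.005,0,0,0,0]]]'|grep -E 'eef|contact|grasp'
python3 -m inch '[[[0,0.005,0,0,0,0],[0,0.005,0,0,0,0]]]'|grep -E 'eef|contact|grasp'
python3 -c "
from h import *
where()
cv2.imwrite('pics/w7.png',r.grab_frame('wrist')[:,:,::-1])"
```

```text
eef_pos: [540.2, -45.8, 135.3]
contact_force: [-0.2, 2.1, 0.3]
grasp_force: 1.2
eef_pos: [540.2, -46.8, 135.3]
contact_force: [0.3, 3.7, -1.0]
grasp_force: 1.4
eef_pos: [540.2, -47.7, 135.3]
contact_force: [0.4, 2.2, -0.4]
grasp_force: 1.5
t 12.4 screen [np.float64(43.9), np.float64(-73.2)] 135.3 F [ 0.4  2.2 -0.4] rot [-3.142 -0.     0.032]
```

View pics/w7.png

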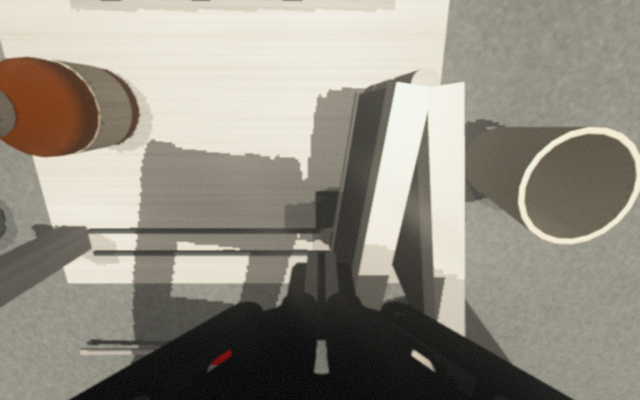

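Fold is at (429,88), panels almost parallel, bottle and beaker untouched. That uses up my views; from here I check numerically.

```bash
cat >> h.py <<'E'
def strips(row_x=95):
    s=r.sense();im=r.grab_frame("wrist").min(2)
    # scan along screen y at x=row_x, z=162 (panel tops), list bright runs
    c,sn=np.cos(TH),np.sin(TH);ys=np.arange(-160,-60,.5)
    C=r.camera_info("wrist");M=np.array(C["mount"]);R=Rt.from_euler("xyz",s["tcp_rot"]).as_matrix()
    P=np.array([[*(O+[c*row_x-sn*y,sn*row_x+c*y]),162] for y in ys])
    q=((P-s["eef_pos"])@R-M[:3,3])@M[:3,:3];uv=q@np.array(C["K"]).T;uv=uv[:,:2]/uv[:,2:]
    v=cv2.remap(im,uv[None].astype(np.float32),None,cv2.INTER_LINEAR)[0].astype(int)
    g=np.diff(v,n=1);k=[i for i in range(2,len(v)-2) if abs(v[i+2]-v[i-2])>40 and abs(v[i+2]-v[i-2])==max(abs(v[j+2]-v[j-2]) for j in range(max(2,i-4),min(len(v)-2,i+5)))]
    print([(float(ys[i]),int(v[i+2]-v[i-2])) for i in k])
E
python3 -c "
from h import *
strips();strips(60)"
python3 -m inch '[[[0,0.005,0,0,0,0],[0,0.005,0,0,0,0]]]'|grep -E 'eef|contact|grasp'
python3 -m inch '[[[0,0.005,0,0,0,0],[0,0.005,0,0,0,0]]]'|grep -E 'eef|contact|grasp'
python3 -m inch '[[[0,0,0,0,0,0],[0,0,0,0,0,0]]]'|grep -E 'eef|contact|grasp'
python3 -c "
from h import *
strips();strips(60)"
```

```text
[(-150.5, 136), (-148.0, -152), (-127.0, 143), (-114.0, -134), (-107.0, 155), (-94.0, -136), (-82.5, 49)]
[(-131.5, 70), (-119.0, -135), (-102.5, 131), (-89.0, -110), (-62.5, 131)]
eef_pos: [540.2, -48.7, 135.3]
contact_force: [-0.1, 3.2, -0.6]
grasp_force: 1.7
eef_pos: [540.2, -49.7, 135.3]
contact_force: [0.3, 3.2, -0.1]
grasp_force: 1.8
eef_pos: [540.2, -49.8, 135.3]
contact_force: [-0.4, 3.1, -0.2]
grasp_force: 1.7
[(-148.5, -148), (-128.0, 144), (-115.0, -135), (-108.5, 155), (-95.5, -134), (-84.5, 47)]
[(-132.0, 69), (-119.5, -123), (-103.5, 133), (-91.0, -112), (-64.5, 131), (-61.5, -75)]
```

```bash

python3 -m inch '[[[0,-0.01,0,0,0,0],[0,-0.03,0,0,0,0],[0,-0.06,0,0,0,0],[0,-0.1,0,0,0,0],[0,-0.1,0,0,0,0]]]'|grep -E 'eef|contact|grasp'
python3 -c "
from h import *
strips();strips(60)"
python3 -m inch '[[[0,0,0,0,0,0],[0,0,0,0,0,0],[0,0,0,0,0,0],[0,0,0,0,0,0],[0,0,0,0,0,0],[0,0,0,0,0,0]]]'|grep -E 'eef|contact|grasp'
python3 -c "
from h import *
where();strips();strips(60)"
```

```text
eef_pos: [539.5, -28.5, 135.3]
contact_force: [-0.1, 0.3, 0.7]
grasp_force: 0.0
[(-143.5, 139), (-141.0, -149), (-126.0, 135), (-125.5, 135), (-112.5, -132), (-104.5, 155), (-92.0, -144), (-71.5, 43)]
[(-131.0, 74), (-118.0, -122), (-99.5, 144), (-86.5, -116), (-67.5, 135)]
eef_pos: [539.6, -29.8, 135.3]
contact_force: [-0.6, 0.9, -0.2]
grasp_force: 0.0
t 14.1 screen [np.float64(43.9), np.float64(-55.2)] 135.3 F [-0.6  0.9 -0.2] rot [3.142 0.    0.032]
[(-144.0, 138), (-141.5, -149), (-125.5, 140), (-113.0, -130), (-112.5, -130), (-104.5, 162), (-91.5, -145), (-72.0, 48)]
[(-131.0, 78), (-118.0, -120), (-99.5, 137), (-86.5, -117), (-68.5, 114), (-66.0, -123)]
```

It sprang back about 4 mm and stays still. That fits the catch holding it, but could also be an uncaught bumper returning. I'll press gently once more until resistance shows the bumper's end.

```bash

python3 -m inch '[[[0,0.02,0,0,0,0],[0,0.04,0,0,0,0],[0,0.06,0,0,0,0],[0,0.075,0,0,0,0],[0,0.09,0,0,0,0],[0,0.09,0,0,0,0]]]'|grep -E 'eef|contact'
python3 -m inch '[[[0,0.005,0,0,0,0],[0,0.01,0,0,0,0],[0,0.01,0,0,0,0]]]'|grep -E 'eef|contact'
python3 -m inch '[[[0,0.005,0,0,0,0],[0,0.005,0,0,0,0]]]'|grep -E 'eef|contact'
python3 -m inch '[[[0,0.005,0,0,0,0],[0,0.005,0,0,0,0]]]'|grep -E 'eef|contact'
```

```text
eef_pos: [540.1, -48.0, 135.3]
contact_force: [-0.7, 1.9, 1.5]
eef_pos: [540.1, -49.6, 135.3]
contact_force: [-0.9, 3.3, 0.4]
eef_pos: [540.1, -50.6, 135.2]
contact_force: [-1.0, 4.2, 2.2]
eef_pos: [540.2, -51.2, 135.3]
contact_force: [-1.3, 7.2, 1.0]
```

```bash

python3 -m inch '[[[0,0.005,0,0,0,0],[0,0.005,0,0,0,0]]]'|grep -E 'eef|contact'
```

```text
eef_pos: [540.1, -51.6, 135.3]
contact_force: [-0.6, 10.1, 1.8]
```

The hard bottom comes about 6 mm past the rest position, so the rest position was the 7 mm caught state. I'll back off slowly, check and leave.

```bash

python3 -m inch '[[[0,-0.01,0,0,0,0],[0,-0.02,0,0,0,0],[0,-0.03,0,0,0,0],[0,-0.04,0,0,0,0],[0,-0.06,0,0,0,0],[0,-0.1,0,0,0,0],[0,-0.16,0,0,0,0],[0,-0.2,0,0,0,0]]]'|grep -E 'eef|contact'
python3 -c "
from h import *
strips();strips(60)"
python3 -m inch '[[[0,-0.1,0,0,0,0],[0,-0.1,-0.1,0,0,0],[0,-0.1,-0.3,0,0,0],[0,-0.1,-0.5,0,0,0],[0,-0.1,-0.5,0,0,0],[0,-0.1,-0.5,0,0,0],[0,-0.1,-0.5,0,0,0],[0,-0.1,-0.5,0,0,0]]]'
python3 -c "
from h import *
where();strips();strips(60);strips(20)"
```

```text
eef_pos: [539.0, -11.5, 135.3]
contact_force: [0.7, 0.2, 0.1]
[(-156.5, 89), (-156.0, 89), (-137.0, 126), (-134.0, -133), (-125.0, 111), (-112.0, -112), (-104.5, 111), (-91.0, -129), (-62.0, 43)]
[(-131.5, 77), (-118.5, -142), (-99.5, 145), (-86.5, -137)]
clock: 16.92
eef_pos: [537.5, 7.3, 234.1]
tcp_rot: [3.142, 0.002, 0.033]
contact_force: [0.2, -0.1, -0.1]
opening: 0.004
grasp_force: 0.0
t 16.9 screen [np.float64(43.0), np.float64(-18.1)] 234.1 F [ 0.2 -0.1 -0.1] rot [3.142e+00 2.000e-03 3.300e-02]
[(-154.5, 110), (-151.0, -125), (-125.5, 125), (-112.5, -119), (-105.0, 145), (-92.0, -126), (-64.5, 45)]
[(-131.0, 71), (-118.0, -121), (-99.5, 137), (-86.5, -113)]
[(-137.5, 81), (-124.0, -79), (-93.0, 53), (-80.0, -88), (-71.0, 73)]
```

```bash
python3 -c "
from rig import r
print(r.sign_off())"
```

```text
the job is handed in; nothing more can be done
None
```

I folded the screen in at its hinge and pressed it past the catch. It came back to the same rest position twice (about 1.41 rad, roughly 6 mm short of the bumper's hard stop), and I handed in with the gripper clear at about 17 s; sensed force peaked near 14 N, glassware and boxes appeared untouched, and the hand-in returned no verdict.

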